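# Find the cartridge case that is not empty and dock it

## Task

Three closed cartridge cases stand in the three-bay stand; all should be empty, but one still has a metal cartridge loose inside. Taking the left one first, then the middle, then the right, lift each case clear above the others, swing it at least 4 cm to the left and then 4 cm to the right along the row, feeling for rattle or weight, and stand it back in its own bay before taking the next. Then stand the full case squarely in the white dock, down on its base midway along the cheeks, leaving the two empties in their bays; keep the cases upright, drop nothing, and do not disturb the other things on the bench.

Things in the scene. Friction and masses are not known exactly. Their poses are not given: they have to be found in the camera images.
- stand: fixed aluminium three-bay stand; origin mid-underside, on the bench; z up, y along the row to the left bay, x away from the robot. Base 62 (x) x 226 (y) x 6 mm. Partitions 2 mm thick, 62 mm high at y = -111, -37, 37, 111 mm: bays' middles at y = 74, 0, -74, open on both x sides and above. Each case's axes lie along the stand's: it can be gripped only across its 46 mm (x)
- dock: fixed white dock; origin mid-underside, on the bench, z up. Base 90 (x) x 74 (y) x 8 mm; two upright cheeks 56 mm long (y), 9 mm thick, 104 mm high, inner faces at x = -28 and 28 mm; open above and at both y ends. A case stands on the base between them, its x along the dock's x (either way round). No finger fits between case and cheek: there it is held across its 60 mm (y)
- case_left_center (a point): centre of the left case (as seen from the robot), half-way up. Closed box of plain grey plastic, 46 (x) x 60 (y) x 100 mm tall (z), lid fixed. The three look alike. Empty: 125 to 185 g. Exactly one, any of them, is full: 375 to 550 g, with a loose metal cylinder inside (30 mm across, 80 mm long) that slides and knocks about
- case_middle_center (a point): centre of the middle case (as seen from the robot), half-way up. Closed box of plain grey plastic, 46 (x) x 60 (y) x 100 mm tall (z), lid fixed. The three look alike. Empty: 125 to 185 g. Exactly one, any of them, is full: 375 to 550 g, with a loose metal cylinder inside (30 mm across, 80 mm long) that slides and knocks about
- case_right_center (a point): centre of the right case (as seen from the robot), half-way up. Closed box of plain grey plastic, 46 (x) x 60 (y) x 100 mm tall (z), lid fixed. The three look alike. Empty: 125 to 185 g. Exactly one, any of them, is full: 375 to 550 g, with a loose metal cylinder inside (30 mm across, 80 mm long) that slides and knocks about
- case_left: the left case: the same box, origin at the middle of its underside
- case_middle: the middle case: the same box, origin at the middle of its underside
- case_right: the right case: the same box, origin at the middle of its underside
- bottle1_center (a point): bystander: glass bottle with cap, 80 mm across, 180 mm tall, its centre half-way up
- bottle2_center (a point): bystander: glass bottle with cap, 80 mm across, 180 mm tall, its centre half-way up
- beaker_center (a point): bystander: glass beaker, 68 mm across, 85 mm tall, its centre half-way up
- tipbox_center (a point): bystander: closed pipette-tip box, 85 (x) x 120 (y) x 60 mm tall, its centre half-way up
- vialrack_center (a point): bystander: white rack of vials, 70 (x) x 110 (y) x 37 mm tall, its centre half-way up
- wrench_grip (a point): bystander: wrench lying flat, about 140 mm long along its x, under 25 mm high; this point is on its handle, some 28 mm from the middle of the tool, which lies towards +x
- mouse_center (a point): bystander: computer mouse, 100 (x) x 58 (y) x 32 mm, its centre half-way up
Things that resemble listed ones, but are neither listed nor needed, are in the scene too. What is shaped like the case_right but green is not meant.

How it is judged:
By the outcome, as a careful person would: the job done as asked, in the order asked, and still so for the second after the job is handed in, with the robot touching nothing.
It also fails if it takes over 72 s, if anything falls off the work surface, if the arm or the gripper's body presses on something with over 40 N, if the wrist force passes 120 N, or if a joint passes its speed limit or range.

## Robot

A 7-joint arm with a two-finger parallel gripper is mounted at the origin on the work surface. World frame = base frame: x ahead of the robot, y to its left, z up, the work surface at z = 0. Lengths are in m, angles in rad, forces in N, time in s.
With the tool pointing down it reaches from about 0.425 to 0.875 m from the base axis. Payload 9.9 kg.
Tool frame: the origin (TCP) lies between the finger pads; the fingertips stand 22 mm ahead of it and the grasp point (between the pads) lies 3 mm ahead of it; z points along the fingers, y is the line along which they close (so a half turn about z gives the same grasp; the last joint's range is limited). The gripper opens to 85 mm and grips with 20 to 120 N. Pads are 22 mm wide; open, the fingers measure 114 mm over their backs; the gripper's body (76 mm by 85 mm) begins 54 mm behind the grasp point. The pads swing forward as they close: fully open they stand 13 mm farther back than shut.
Start: joints at [-1.271, 0.576, 0.025, 1.437, -0.015, 1.129, -0.057], TCP at [0.253, 0.626, 0.253] pointing down, gripper open.
Joint ranges: [-2.76, 2.76], [-0.34, 2.15], [-1.52, 1.57], [0.19, 2.46], [-1.09, 4.23], [0.17, 1.99], [-2.82, 2.82]. Speed limits (rad/s): [2.22, 2.22, 3.01, 3.01, 3.14, 3.14, 3.14].

## Interface

Orientations are given as [roll, pitch, yaw] about the fixed x, y, z axes, in that order (R = Rz(yaw) Ry(pitch) Rx(roll)).
In Python, from cell import r, kin, get_obs, viewer gives the robot as it stands. Calls block until the motion is done:
- r.reach(position, orientation): joint-space move of the TCP to a pose.
- r.servo_line(position, attitude=None, rate=0.15, stop_force=None): straight line of the TCP; attitude=None keeps the orientation; rate is the mean speed in m/s. With stop_force (N) it stops when the force on the tool has changed by that much, and returns True; else False.
- r.set_joints(angles): joint-space move.
- r.ungrasp() and r.clamp(grip_force=None): open the fingers fully, or close them until they stop; grip_force is the grip in N (None keeps the last).
- r.sleep(seconds).
- kin.ik(position, orientation): joint angles nearest the present ones, or None.
- get_obs(): the state.
- viewer.get_image(name): name is "scene" or "top" or "wrist"; returns (picture, depth): 480x640x3 uint8, red, green, blue; 480x640 float32, m along the optical axis (not along the pixel's ray), 0 where there is no reading.
- viewer.camera_info(name): a dict with "mtx" (3x3 intrinsics, pixels), "view" (4x4, takes a point from world to camera coordinates). Camera axes: x right, y up, looking along -z (the intrinsics and any distortion apply to the point x, -y, -z); pixel columns grow to the right and rows downward; lengths in m; the calibration is good to about 2 mm. A picture is of the moment at which its call begins: read the wrist's pose just before it. camera_info takes no time and is no camera call; for the wrist camera it gives the pose at the moment of the call.
A pose or a line that the arm cannot do raises r.Unreachable and nothing moves.
- r.sign_off(): hands the job in; it is judged then, once.
The state is a dict: "time_s": time; "joint_positions": joint angles; "joint_vel": joint speeds; "effort": joint torques, N m; "eef_pos": TCP position; "eef_rot": TCP orientation; "ft_force": force on the tool from outside, world axes, zero at the start; "moment": the same for the moment, N m; "width": finger opening in m; "finger_force": force on a finger pad.
Only numpy, scipy, OpenCV 4.12 (cv2) and the standard library are available. Lean on these libraries where they do the work, as an engineer would, in place of code of your own. Each camera call takes 0.05 s, during which the arm holds its last target. There are 200 camera calls.

## Working session

There is one attempt and no reset: what is moved stays moved. The work goes in short steps, each a Python script; the robot and the scene stay as the last script left them, time stands still between calls to the robot, and variables do not carry over. Pictures are saved under pics/ and viewed, at most 10 in all, crops included, and the job is handed in when it is done.

```bash
ls; mkdir -p pics
python3 - <<'E'
from cell import r,kin,get_obs,viewer
import numpy as np,cv2
for n in ["scene","top"]:
    p,d=viewer.get_image(n); i=viewer.camera_info(n)
    cv2.imwrite(f"pics/{n}0.png",p[:,:,::-1]); np.savez(f"pics/{n}0.npz",p=p,d=d,K=i["mtx"],V=i["view"])
    print(n,{k:np.round(v,3).tolist() if not isinstance(v,str) else v for k,v in i.items()},(d==0).mean())
o=get_obs();print({k:np.round(v,3).tolist() for k,v in o.items()})
E
```

```text
pics
scene {'mtx': [[562.104, 0.0, 318.609], [0.0, 562.104, 239.496], [0.0, 0.0, 1.0]], 'view': [[0.552, 0.834, -0.013, -0.314], [-0.631, 0.427, 0.648, 0.284], [0.546, -0.349, 0.761, -1.779], [0.0, 0.0, 0.0, 1.0]]} 0.004117838541666667
top {'mtx': [[623.885, 0.0, 317.667], [0.0, 623.885, 243.165], [0.0, 0.0, 1.0]], 'view': [[0.029, -0.999, 0.025, -0.038], [0.981, 0.033, 0.189, -0.56], [-0.19, 0.019, 0.982, -1.515], [0.0, 0.0, 0.0, 1.0]]} 0.003932291666666666
{'time_s': 0.1, 'joint_positions': [-1.271, 0.576, 0.025, 1.438, -0.015, 1.129, -0.057], 'joint_vel': [0.0, -0.0, 0.0, -0.001, 0.002, -0.003, -0.001], 'effort': [0.005, -76.73, 2.258, -28.66, 0.016, 0.009, -0.0], 'eef_pos': [0.253, 0.626, 0.253], 'eef_rot': [-3.14, 0.0, 2.758], 'ft_force': [-0.379, 0.496, -0.687], 'moment': [0.035, 0.039, -0.007], 'finger_force': 0.0, 'width': 0.085}
```

View pics/scene0.png

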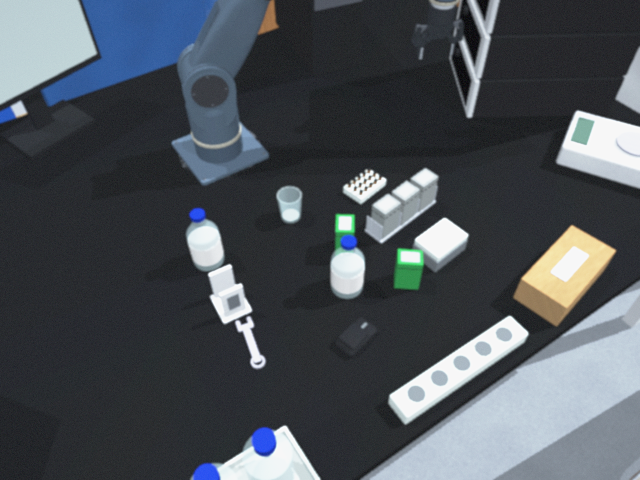

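View pics/top0.png

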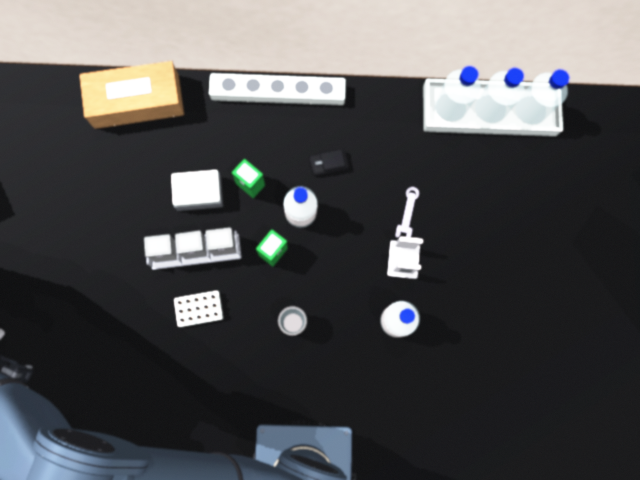

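The scene and top pictures show the three grey cases in the stand at top pixels (158,247), (189,244) and (219,240). The white dock is at (405,258), with the wrench just beyond it. The lookalikes at (272,247) and (248,177) are green, so they are not meant. Next I measure with depth.

```bash
cat > h.py <<'E'
import numpy as np,cv2
def cloud(n):
    f=np.load(f"pics/{n}.npz"); d=f["d"];K=f["K"]
    v,u=np.mgrid[:480,:640]
    c=np.stack([(u-K[0,2])/K[0,0]*d,-(v-K[1,2])/K[1,1]*d,-d,np.ones_like(d)],-1)
    P=(c@np.linalg.inv(f["V"]).T)[...,:3]; P[d==0]=np.nan
    return P,f["p"]
def rect(pts):
    (c,s,a)=cv2.minAreaRect((pts*1000).astype(np.float32)); return np.round(c,1),np.round(s,1),round(a,1)
E
python3 - <<'E'
from h import *
for n in ["top0","scene0"]:
    P,p=cloud(n); z=P[...,2]; print(n)
    def reg(name,u0,u1,v0,v1,z0,z1):
        M=np.zeros(z.shape,bool);M[v0:v1,u0:u1]=1;M&=(z>z0)&(z<z1)
        cn,lab,st,_=cv2.connectedComponentsWithStats(M.astype(np.uint8),connectivity=4)
        for i in range(1,cn):
            if st[i,4]>25:
                q=P[lab==i]; print(name,st[i].tolist(),rect(q[:,:2]),"medz",np.round(np.median(q[:,2])*1e3,1), "mean",np.round(q.mean(0)*1e3,1))
    if n=="top0":
        reg("case",135,250,220,275,.098,.116);reg("case",135,250,220,275,.03,.075);reg("dock",380,430,230,285,.085,.13); reg("dockbase",380,430,230,285,.003,.02)
        reg("tall",120,460,140,340,.03,.3)
        reg("wrench",380,440,170,240,.004,.03)
        bench=z[380:420,200:240];print("bench",np.nanmedian(bench), np.nanmedian(z[280:300,330:370]))
    else:
        reg("case",360,445,160,250,.098,.116);reg("dock",200,260,255,325,.085,.13)
E
```

```text
top0
case [206, 228, 27, 23, 474] (array([553.6, 220.3]), array([48.1, 60.4]), 9.1) medz 104.6 mean [553.7 220.3 104.9]
case [175, 231, 28, 23, 479] (array([543.4, 292.9]), array([48.1, 60.6]), 11.3) medz 105.0 mean [543.4 292.5 105.1]
case [144, 235, 27, 22, 479] (array([532.3, 367.4]), array([48.3, 61.9]), 9.5) medz 105.1 mean [532.4 366.7 105. ]
case [210, 232, 29, 24, 148] (array([554.5, 212.2]), array([54.9, 66.3]), 1.5) medz 54.4 mean [543.1 202.8  52.4]
case [147, 235, 63, 31, 368] (array([532.6, 330.1]), array([ 57. , 151.1]), 9.3) medz 53.6 mean [524.9 318.2  52.6]
dock [399, 237, 23, 8, 118] (array([ 567.1, -247.1]), array([55.4, 11.7]), 82.2) medz 100.9 mean [ 566.2 -246.2   99.5]
dock [396, 263, 24, 8, 115] (array([ 502.6, -241. ]), array([54.9, 11.4]), 85.0) medz 101.3 mean [ 501.7 -240.8   99.8]
dockbase [395, 230, 9, 7, 30] (array([ 605.3, -231.7]), array([14. , 23.4]), 54.4) medz 6.7 mean [ 605.  -231.9    6.6]
dockbase [404, 230, 9, 8, 39] (array([ 604.7, -257.7]), array([22.1, 16.9]), 16.7) medz 6.8 mean [ 604.9 -257.4    7.1]
dockbase [387, 241, 33, 39, 600] (array
[... 1558 characters left out ...]
1, 54. ]), 86.3) medz 7.4 mean [ 619.1 -248.     7.7]
bench -0.00032162334953900196 -0.0008670198064475443
scene0
case [411, 168, 27, 20, 296] (array([537.2, 367.6]), array([50.9, 66.4]), 7.1) medz 103.9 mean [538.2 366.2 103.8]
case [392, 181, 28, 21, 315] (array([548.3, 293.7]), array([51. , 66.3]), 10.0) medz 104.0 mean [549.6 292.3 104. ]
case [372, 194, 29, 22, 334] (array([559. , 221.2]), array([51. , 66.2]), 10.4) medz 104.2 mean [560.2 219.7 104. ]
dock [209, 265, 23, 16, 165] (array([ 507.3, -241.3]), array([56.3, 13.8]), 85.2) medz 98.7 mean [ 509.4 -242.    96.7]
dock [219, 284, 24, 16, 175] (array([ 573.4, -246.4]), array([55.8, 12.2]), 83.3) medz 97.5 mean [ 574.  -246.5   96.6]
```

Run:
```python
import cv2,numpy as np
a=cv2.imread("pics/top0.png")
c=np.hstack([cv2.resize(a[215:285,135:255],None,fx=3.3,fy=3.3*1,interpolation=2),cv2.resize(a[215:285,355:475],None,fx=3.3,fy=3.3,interpolation=2)])
b=cv2.imread("pics/scene0.png")
e=np.hstack([cv2.resize(b[160:250,350:470],None,fx=3.3,fy=3.3,interpolation=2),cv2.resize(b[255:345,170:290],None,fx=3.3,fy=3.3,interpolation=2)])
cv2.imwrite("pics/crop1.png",np.vstack([c,e]))
```

```text
(no output)
```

View pics/crop1.png

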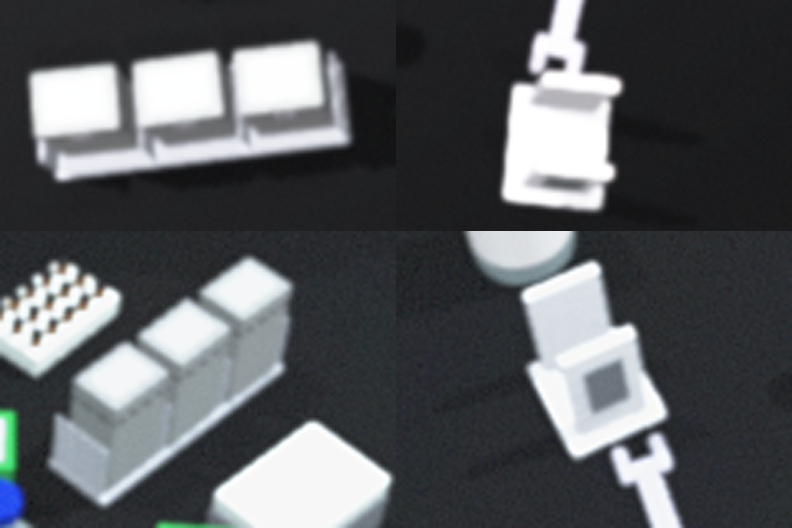

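The crop confirms the three plain grey cases in the stand and the white dock, with the wrench at the dock's far end. The measured case spacing of 74 mm and cheek separation of 65 mm match the given sizes. The two cameras disagree by about 5 mm in x, so I'll take one wrist look from above the stand.

```bash
cat >> h.py <<'E'
def comps(P,xy,rad,z0,z1,amin=60):
    z=P[...,2]; M=(z>z0)&(z<z1)&(np.hypot(P[...,0]-xy[0],P[...,1]-xy[1])<rad)
    cn,lab,st,_=cv2.connectedComponentsWithStats(M.astype(np.uint8),connectivity=4)
    for i in range(1,cn):
        if st[i,4]>amin:
            q=P[lab==i]; print(st[i].tolist(),*rect(q[:,:2]),"medz",np.round(np.median(q[:,2])*1e3,1))
def snap(name):
    from cell import viewer
    i=viewer.camera_info("wrist"); p,d=viewer.get_image("wrist")
    cv2.imwrite(f"pics/{name}.png",p[:,:,::-1]); np.savez(f"pics/{name}.npz",p=p,d=d,K=i["mtx"],V=i["view"])
E
python3 - <<'E'
from h import *
from cell import r,kin,get_obs,viewer
y=np.radians(98.4)
q=[kin.ik([.545,.293,.33],[np.pi,0,a]) for a in (y,y-np.pi)]
print([None if a is None else np.round(a,2) for a in q])
r.reach([.545,.293,.33],[np.pi,0,y])
snap("w1"); P,p=cloud("w1"); print("dist",viewer.camera_info("wrist").keys())
comps(P,(.545,.293),.2,.095,.12); comps(P,(.545,.293),.2,.05,.075,25)
o=get_obs();print(o["time_s"],o["eef_pos"],o["eef_rot"],np.round(o["joint_positions"],2))
E
```

```text
[array([-0.78,  0.45,  0.35,  1.48, -0.16,  1.23, -0.27]), array([-0.3 ,  0.46, -0.44,  1.46,  0.2 ,  1.26,  2.53])]
dist dict_keys(['mtx', 'view'])
[302, 107, 49, 64, 3013] [537.4 368. ] [46.  58.8] 8.5 medz 105.0
[303, 185, 45, 58, 2521] [548.  293.5] [45.6 60.5] 9.6 medz 104.9
[304, 251, 42, 54, 2164] [558.6 220.5] [45.6 61.8] 9.2 medz 104.9
[273, 342, 58, 30, 882] [548.3  96.9] [44.3 57.1] 53.4 medz 98.8
[294, 102, 53, 3, 158] [525.8 403.2] [55.5  2.1] 8.8 medz 60.2
[296, 172, 50, 3, 148] [537.3 330.3] [55.8  2.3] 9.0 medz 60.1
[411, 172, 81, 96, 6448] [698.7 295.7] [ 81.  115.8] 7.0 medz 58.7
[305, 179, 41, 4, 120] [543.  322.9] [45.5  0.6] 10.2 medz 62.6
[306, 242, 39, 5, 122] [554.4 250.3] [45.3  1.3] 9.4 medz 68.7
[276, 322, 55, 36, 553] [548.3 113.6] [72.2 34.6] 1.1 medz 62.8
1.8 [0.5440934  0.29482079 0.3295023 ] [-3.14064757e+00 -3.98699163e-04  1.72067527e+00] [-0.79  0.46  0.35  1.48 -0.16  1.23 -0.27]
```

View pics/w1.png

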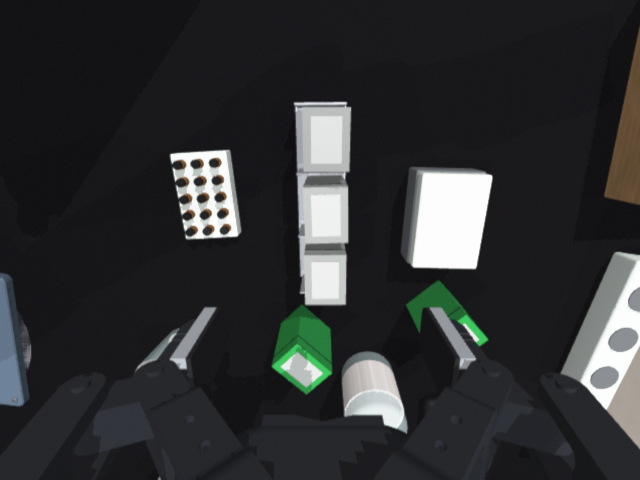

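The wrist view shows the cases in a row at pixels (325,140), (325,213) and (325,277), and the sizes and height of 105 mm check out. The wrist and scene cameras agree, and the top camera is off by about 5 mm in x. I start with the left case.

```bash
cat > job.py <<'E'
from h import *
from cell import r,kin,get_obs,viewer
YS=np.radians(8.7); YAW=YS+np.pi/2; ROW=np.array([-np.sin(YS),np.cos(YS),0]); DOWN=[np.pi,0,YAW]
C=dict(left=[.5374,.368],middle=[.548,.2935],right=[.5586,.2205])
ZG=.077; UP=.15
def fz(n=4):
    a=[]
    for _ in range(n): r.sleep(.05); a.append(get_obs()["ft_force"])
    return np.mean(a,0)
def weigh(n):
    g=np.array(C[n]+[ZG])
    r.reach(g+[0,0,.09],DOWN)
    f0=fz()
    r.servo_line(g,DOWN,rate=.15)
    r.clamp(50); o=get_obs(); print("width",o["width"],o["finger_force"])
    r.servo_line(g+[0,0,UP],rate=.2); r.sleep(.2); f1=fz(); print(n,"dF",np.round(f1-f0,2),"kg",(f0-f1)[2]/9.81)
    r.servo_line(g+[0,0,UP]+.065*ROW,rate=.2); a=fz()
    r.servo_line(g+[0,0,UP]-.065*ROW,rate=.25); b=fz(); print("swing",np.round(a-f0,2),np.round(b-f0,2),get_obs()["width"])
    r.servo_line(g+[0,0,UP],rate=.2)
    r.servo_line(g+[0,0,.02],rate=.2); r.servo_line(g+[0,0,.001],rate=.06); 
    r.ungrasp(); r.servo_line(g+[0,0,.09],rate=.2)
    o=get_obs(); print("t",o["time_s"],np.round(o["eef_pos"],4),np.round(o["eef_rot"],3))
E
python3 -c "
from job import *
weigh('left'); snap('w2'); P,p=cloud('w2'); comps(P,(.545,.293),.14,.095,.12)"
```

```text
width 0.04529817411370785 50.80153048038483
left dF [-0.69  0.16 -5.21] kg 0.530611998205408
swing [-0.43 -0.12 -5.63] [-1.03  0.5  -5.13] 0.045081353440333476
t 9.5917 [0.5372 0.368  0.1671] [ 3.141 -0.     1.723]
[281, 222, 83, 100, 7803] [537.7 367.3] [46.2 61.5] 8.7 medz 104.9
[283, 333, 74, 86, 5822] [548.2 293.2] [46.2 62.3] 10.0 medz 104.9
```

The left case weighs about 0.53 kg, so it looks like the full one. I'll check the other two.

```bash
python3 -c "
from job import *
weigh('middle'); weigh('right')
r.reach([.55,.27,.33],DOWN); snap('w3'); P,p=cloud('w3'); comps(P,(.545,.293),.14,.095,.12)"
```

```text
width 0.04563319929096874 50.11400878429413
middle dF [ 0.41 -0.17 -1.92] kg 0.19621676655568154
swing [-0.05 -0.77 -1.85] [ 0.43 -0.13 -2.17] 0.04559174539885899
t 17.0833 [0.5478 0.2936 0.167 ] [ 3.141 -0.     1.723]
width 0.04538666457496242 50.57413458824158
right dF [ 0.11 -0.57 -1.7 ] kg 0.17336679464392693
swing [-0.04 -0.88 -1.37] [-0.   -0.46 -1.44] 0.04549933301386274
t 24.525 [0.5584 0.2206 0.167 ] [ 3.141 -0.     1.723]
[301, 77, 50, 68, 3289] [537.8 367.7] [46.1 59.5] 8.6 medz 104.9
[301, 160, 47, 60, 2701] [548.6 293.2] [46.1 60.3] 9.9 medz 104.9
[302, 230, 44, 54, 2288] [558.7 220.6] [46.1 60.4] 8.6 medz 104.9
```

The left case is the full one; the other two are empty at 0.20 and 0.17 kg. I'll move it to open bench, turn the hand for the regrip, and look at the dock on the way.

Run:
```python
from job import *
YD=np.radians(-4.8); S=np.array([.53,-.10]); 
for a in (YD+np.pi/2,YD,YD+np.pi): 
    for p in ([*S,.075],[*S,.3],[.54,-.244,.28],[.54,-.244,.08]): q=kin.ik(p,[np.pi,0,a]); print(np.round(a,2),None if q is None else np.round(q,2))
g=np.array(C["left"]+[ZG])
r.reach(g+[0,0,.09],DOWN); r.servo_line(g,DOWN); r.clamp(60)
r.servo_line(g+[0,0,.2],rate=.2)
A=[np.pi,0,YD+np.pi/2]
r.servo_line([*S,.277],A,rate=.22)
r.servo_line([*S,.09],A,rate=.2)
print("touch",r.servo_line([*S,.070],A,rate=.04,stop_force=4)); o=get_obs(); print(np.round(o["eef_pos"],4),o["eef_rot"],o["width"],o["time_s"])
r.ungrasp(); r.servo_line([*S,.2],rate=.2)
r.reach([*S,.27],[np.pi,0,YD])
snap("w4"); P,p=cloud("w4"); comps(P,(.54,-.244),.07,.09,.12,30); print("base"); comps(P,(.54,-.244),.07,.004,.012,60);print("case"); comps(P,S,.07,.09,.12,30)
o=get_obs(); print(np.round(o["eef_pos"],4),o["time_s"])
```

```text
1.49 [-0.12  0.64  0.34  2.   -0.38  0.56  0.4 ]
1.49 [-0.26  0.37  0.51  1.74 -0.2   1.09  0.24]
1.49 [-0.05  0.49  0.63  1.64 -0.32  1.11  0.58]
1.49 [ 0.07  0.7   0.44  1.86 -0.46  0.68  0.7 ]
-0.08 [-0.27  0.7   0.59  2.   -0.65  0.64 -0.9 ]
-0.08 [-0.46  0.44  0.85  1.74 -0.36  1.12 -1.15]
-0.08 [-0.2   0.58  0.94  1.64 -0.5   1.17 -0.8 ]
-0.08 [-0.05  0.76  0.67  1.86 -0.68  0.75 -0.66]
3.06 [ 0.09  0.61  0.02  1.99 -0.02  0.54  1.61]
3.06 [-0.01  0.34  0.15  1.73 -0.06  1.08  1.65]
3.06 [ 0.21  0.44  0.2   1.63 -0.1   1.09  1.93]
3.06 [ 0.32  0.65  0.04  1.85 -0.05  0.64  1.88]
touch True
[ 0.5296 -0.0998  0.0715] [-3.14095769e+00 -4.11104278e-04  1.48713718e+00] 0.0450498646085955 32.2583
[455, 160, 74, 13, 858] [ 572.1 -247. ] [55.9  9.3] 85.5 medz 102.3
[447, 233, 68, 13, 837] [ 507.9 -241.8] [55.9  9.1] 85.4 medz 101.9
base
[456, 123, 12, 15, 131] [ 601.1 -257. ] [ 9.9 14.4] 83.5 medz 6.1
[431, 124, 11, 11, 76] [ 604.7 -229.3] [ 9.6 10.8] 77.7 medz 6.1
[413, 147, 74, 80, 3718] [ 539.7 -244.6] [74.4 89.6] 85.3 medz 6.5
case
[288, 200, 69, 53, 3461] [ 530.6 -100.6] [60.1 46.9] 85.2 medz 98.8
[ 0.5297 -0.1     0.2693] 34.7917
```

View pics/w4.png

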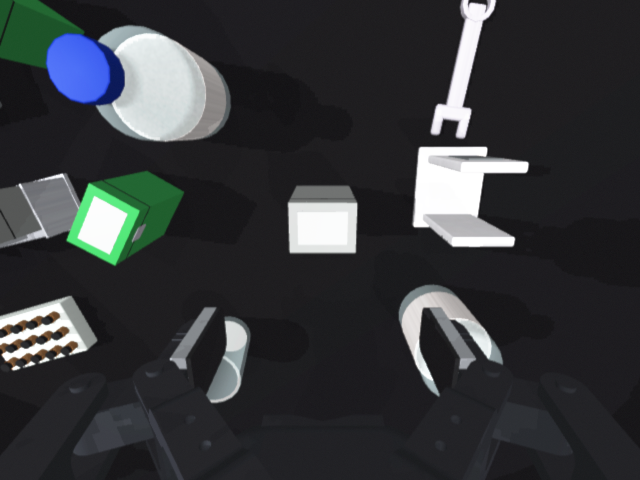

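The wrist view shows the case upright on open bench at pixel (322,220). The dock is at (455,195), with cheek centres at (572,-247) and (508,-242) mm, 64.4 mm apart. That puts the dock centre at about (539.5,-244) mm with a yaw of -4.65°. Now I regrip and dock it.

Run:
```python
from job import *
YD=np.radians(-4.65); S=np.array([.5297,-.0999]); D=np.array([.5394,-.2440]); A=[np.pi,0,YD]
r.servo_line([*S,.16],A,rate=.2); r.servo_line([*S,.072],A,rate=.15); r.clamp(60)
o=get_obs(); print("w",o["width"],np.round(o["eef_pos"],4))
r.servo_line([*S,.225],A,rate=.2); r.servo_line([*D,.225],A,rate=.15); r.servo_line([*D,.185],A,rate=.15)
f0=fz(); o=get_obs(); print(np.round(o["eef_pos"],4),o["eef_rot"],o["time_s"]); 
snap("w5")
hit=r.servo_line([*D,.0775],A,rate=.06,stop_force=4)
o=get_obs(); print(hit,np.round(o["eef_pos"],4),np.round(o["ft_force"]-f0,2),o["width"],o["time_s"])
snap("w6")
```

```text
w 0.059880201265915214 [ 0.5303 -0.0999  0.0731]
[ 0.5399 -0.2442  0.186 ] [ 3.14109057e+00 -1.59551978e-03 -8.09541484e-02] 39.2333
True [ 0.5394 -0.244   0.0812] [-1.47  0.99 12.81] 0.05966737328115331 40.8667
```

It touched down at the expected height, so it is on its base. I'll release, back off and check.

Run:
```python
from job import *
YD=np.radians(-4.65); D=np.array([.5394,-.2440]); A=[np.pi,0,YD]
r.ungrasp(); r.servo_line([*D,.2],rate=.15)
r.servo_line([.52,-.15,.27],A,rate=.2); snap("w7"); P,p=cloud("w7"); comps(P,(.54,-.244),.07,.09,.12,30)
p,d=viewer.get_image("scene"); cv2.imwrite("pics/scene9.png",np.hstack([cv2.resize(p[190:340,150:283],(400,450)),cv2.resize(p[140:290,340:473],(400,450))])[:,:,::-1]); print(get_obs()["time_s"])
```

```text
[397, 154, 71, 12, 825] [ 572.3 -247.3] [55.7  8.8] 85.3 medz 102.3
[390, 170, 81, 70, 5011] [ 533.1 -243.9] [60.9 59.7] 85.2 medz 106.6
43.0917
```

View pics/w7.png

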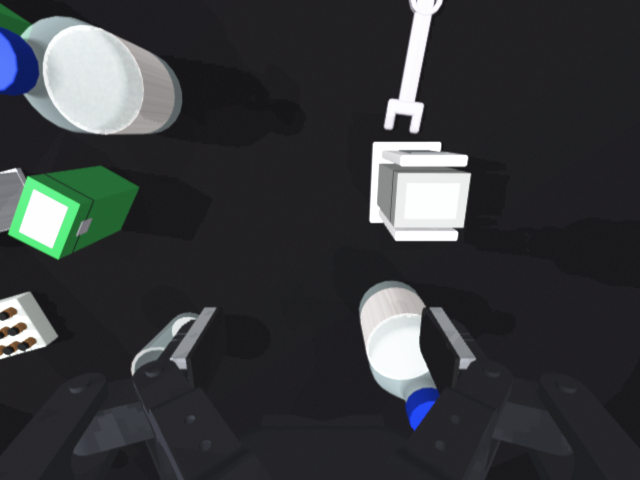

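View pics/scene9.png

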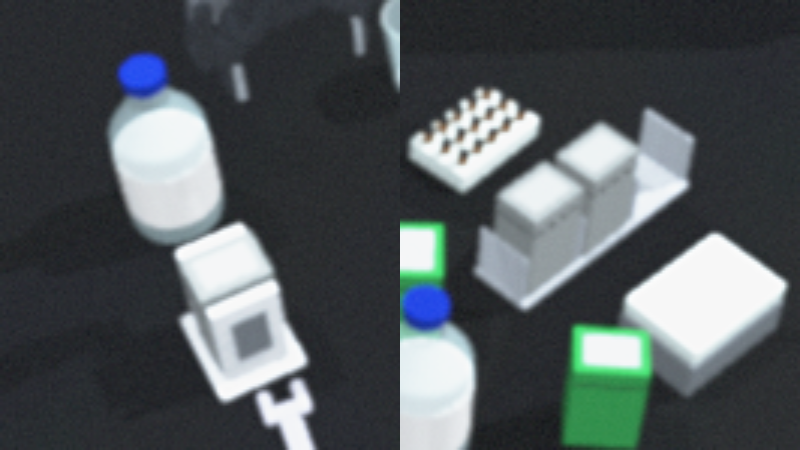

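The pictures show the full case standing square between the cheeks at wrist pixel (430,200). Its top reads about 107 mm, which matches seated on the base. Both empties are in their bays, and the surrounding bottles, wrench and rack look undisturbed.

```bash
python3 -c "
from cell import r
print(r.sign_off())"
```

```text
the job is handed in; nothing more can be done
None
```

The left case was the full one (about 0.53 kg, against 0.20 and 0.17 kg for the empties) and now stands in the white dock, with the two empties back in their bays; the job was handed in at about 43 s.

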